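Lower the ratchet lift to the stand and unload it

ROBOT

A 6-joint arm with a two-finger parallel gripper is mounted at the origin on the work surface. World frame = base frame: x ahead of the robot, y to its left, z up, the work surface at z = 0. Lengths are in m, angles in rad, forces in N, time in s.
With the tool pointing down it reaches from about 0.35 to 0.775 m from the base axis. Payload 7.3 kg.
Tool frame: the origin (TCP) lies on the centre line of the jaws, within the pads' length; the fingertips stand 17 mm ahead of it and the grasp point (between the pads) lies 2 mm behind it (robot.tip_extent is the distance from the TCP to the fingertips, in m); z points along the fingers, y is the line along which they close (so a half turn about z gives the same grasp; the last joint's range is limited). The gripper opens to 92 mm and grips with 3 to 60 N. Pads are 19 mm wide; open, the fingers measure 130 mm over their backs; the gripper's body (75 mm by 190 mm) begins 47 mm behind the grasp point.
Start: joints at [1.122, 0.342, 1.524, -0, 1.275, -0.146], TCP at [0.157, 0.501, 0.244] pointing down, gripper open.
Joint ranges: [-2.53, 2.53], [-0.77, 2.02], [0.04, 2.7], [-1, 4.14], [0.28, 2.66], [-3.11, 3.11]. Speed limits (rad/s): [2.57, 2.57, 3.14, 3.14, 3.14, 3.14].

INTERFACE

Orientations are given as [roll, pitch, yaw] about the fixed x, y, z axes, in that order (R = Rz(yaw) Ry(pitch) Rx(roll)).
In Python, from cell import robot gives the robot as it stands.
- The arm moves only by the tool step_arm, never from a script. Its argument "motion" is a list of rows, each a list of 2 entries, a list of its own where there are three numbers: the shift along the tool's x, y, z in units of 60 mm (1.0 is 60 mm), then the turn about the tool's z in rad. In form: [[[x, y, z], spin], ...]. A call has 1 to 10 rows; each row is the pose to reach, as a shift and turn from the pose commanded when the call began, along the tool's axes at that moment; what a row does not reach only later rows make up. A row lasts 1/8 s, in which the tool goes at most 62.5 mm and 10.7 degrees, less where a joint would pass 70% of its speed; a pose out of reach is approached as far as the arm can. A call with a gripper value outside its range is refused whole. "hand" is the closure in counts, from 0 (fully open) to 255 (shut), set as the call begins (left out, the last holds). The fingers move at their own pace and stop on an object; "squeeze" is the grip in N (left out, the last holds). Time passes only in rows, so rows that repeat a pose let the fingers close. It gives the time, the measured TCP pose, the force, the opening and the grip force at its end, in the units of the state.
- robot.observe(): the state, without advancing time (a new reading comes with each control period).
- robot.read_camera(name): name is "scene" or "side" or "wrist"; returns a dict with "pixels" (384x512x3 uint8, red, green, blue), "intrinsics" (3x3 intrinsics, pixels), "xyz" and "rotation" of the camera in the world; the wrist camera has in their place "T_tool_cam" (4x4, takes a point from camera to tool coordinates, whose origin is the TCP and whose axes are the flange's). Camera axes: x right, y up, looking along -z (the intrinsics and any distortion apply to the point x, -y, -z); pixel columns grow to the right and rows downward; lengths in m; the calibration is good to about 2 mm. The wrist camera is an equidistant fisheye: a pixel r from the principal point sees the ray r / f radians off the axis. A picture is of the moment at which its call begins: read the wrist's pose just before it. There is no depth.
- robot.hand_in(): hands the job in; it is judged then, once.
The state is a dict: "time": time; "qpos": joint angles; "qvel": joint speeds; "joint_efforts": joint torques, N m; "tool_pos": TCP position; "tool_rot": TCP orientation; "contact_force": force on the tool from outside, world axes, zero at the start; "torque": the same for the moment, N m; "opening": finger opening in m; "grip_force": force on a finger pad.
Only numpy, scipy, OpenCV 4.12 (cv2) and the standard library are available. Lean on these libraries where they do the work, as an engineer would, in place of code of your own. Each camera call takes 0.05 s, during which the arm holds its last target. There are 200 camera calls.

TASK

The crate of brass castings is up on the platform of the small ratchet lift. Lift the winch's pawl clear of the toothed wheel so that the drum turns back and the platform sinks, and drop the pawl into the teeth again when the deck is level with the top of the wooden stand beside it, to within 10 mm. Then slide the crate across, upright and never more than 3 cm up off the deck, until it sits wholly on the stand; let go of everything, and leave the other things on the table where they are.

Things in the scene. Friction and masses are not known exactly. Their poses are not given: they have to be found in the camera images.
- lift: Green steel bench lift, fixed to the table: a ratchet winch at its right end and a platform on a mast to the left of it (+y). Origin on the table under the middle of the ratchet wheel; x points away from the robot, y from the winch past the mast to platform and stand, z up.
- wheel (a point): Middle of the ratchet wheel, 120 mm above the table: a steel wheel 110 mm across and 14 mm thick, standing upright in the lift's x-z plane, axle along y, 16 saw teeth 8 mm deep. The grey drum is on the same axle, on the +y side.
- mast_top (a point): Middle of the top of the mast, a post 44 mm square and 400 mm high that guides the platform; lift x +66, y +112 mm.
- lamp_bar (a point): Middle of the underside of the lamp bar, 343 mm above the table: 46 mm deep (lift's x), 200 mm long (y), 33 mm high, on an arm from the mast. It hangs straight over the pawl's handle, which so cannot be reached from straight above, only with the tool leaning back some 40 degrees: fingers pointing away from the robot and down, in under the bar.
- drum (a joint): Turn of drum and wheel, rad; 0 at the start, grows as the platform sinks (22 mm per rad, up to 100 mm). With the pawl clear the load turns it by itself, braked, at 0.35 to 0.7 rad/s (platform 8 to 15 mm/s). The pawl, once down, catches and holds it at the next multiple of 0.393 rad (one tooth), so at every 8.6 mm of platform.
- pawl (a joint): Lift of the pawl about its pivot, rad; 0 fully down between two teeth, at about 0.10 its nose just passes over the tooth tips, 0.6 is the end of its travel. It falls back by its own weight when let go.
- pawl_grip (a point): Grip point on the pawl's handle, a dark flat steel bar 20 mm wide (along lift's y) and 10 mm thick that runs from over the wheel towards the robot, rising at 26 degrees. The point is at lift x -80 mm, 220 mm above the table, 15 mm short of the free end. Nothing stands beside it within 60 mm. Lifting takes about 1 to 3 N. The handle may turn between the finger pads as it is lifted.
- pawl_pivot (a point): The pawl's pivot (axis along the lift's y), 155 mm beyond the grip point (+x of the lift) and 30 mm lower. Fixed on the lift.
- deck (a point): Middle of the top of the platform's deck, a steel plate 130 mm (x) by 140 mm (y), 8 mm thick; 200 mm above the table at the start. At lift x 0, y +220 mm.
- stand_top (a point): Middle of the top of the fixed wooden stand, 180 x 180 mm, on the far (+y) side of the platform with a gap of about 8 to 20 mm; its top is 45 to 95 mm below the deck at the start. x and y roughly as the lift's, z up.
- crate: Open wooden crate, 110 x 110 mm, walls 55 mm high, 0.35 to 0.7 kg, with brass castings in it. Origin at the middle of its underside; it starts in the middle of the deck, within 5 degrees of square to the lift. A carrying bar runs across the top along the crate's y.
- crate_grip (a point): Middle of the crate's carrying bar: 14 x 14 mm, 110 mm long along the crate's y, 97 mm above the crate's underside, 30 mm free below it. Gripped from above, fingers closing along the crate's x. The mast's side is 85 mm from the crate's middle on the -y side, so the gripper's long side should lie along x.
- bowl: Brass bowl, 100 mm across, 45 mm high, in front of the lift: leave alone. Origin: centre of underside.
- tape: Cardboard core, 100 mm across, 48 mm high, in front of the stand: leave alone. Origin: centre of underside.
- jar: Glass jar, 70 mm across, 90 mm high, behind the platform: leave alone. Origin: centre of underside.
- hammer: Hammer lying on the left, beyond the stand: leave alone.
- wrench: Wrench lying to the right of the lift, towards the robot: leave alone.
- mug: White mug, 80 mm across, 90 mm high, right of the lift: leave alone. Origin: centre of underside.
- brass_foot: Brass lamp foot, 90 mm across, 70 mm high, behind the winch: leave alone. Origin: centre of underside.

How it is judged:
By the outcome, as a careful person would: the job done as asked, in the order asked, and still so for the second after the job is handed in, with the robot touching nothing.
It also fails if it takes over 72 s, if anything falls off the work surface, if the arm or the gripper's body presses on something with over 40 N, if the wrist force passes 120 N, or if a joint passes its speed limit or range.

## Working session

There is one attempt and no reset: what is moved stays moved. The work goes in short steps, Python scripts to look and compute and a tool call to move; the robot and the scene stay as the last step left them, time stands still between calls to the robot, and variables do not carry over. Pictures are saved under pics/ and viewed, at most 14 in all, crops included, and the job is handed in when it is done.

Besides the shell and the picture viewer there is one more tool, called after "Request:" as name([rows], argument=value, ...), one row to a line, values as JSON. step_arm: Moves the arm, as the interface text tells. Its arguments: {"type":"object","properties":{"motion":{"type":"array"},"hand":{"type":"number"},"squeeze":{"type":"number"}},"required":["motion"]}

```bash
ls; mkdir -p pics
python3 - <<'E'
from cell import robot
import cv2,numpy as np
print(robot.observe())
for n in ("scene","side"):
    c=robot.read_camera(n); cv2.imwrite(f"pics/{n}0.png",cv2.resize(c["pixels"][:,:,::-1],(800,600),interpolation=cv2.INTER_CUBIC))
    np.savez(f"{n}0.npz",**c); print(n,c["intrinsics"],c["xyz"],c["rotation"],c.keys())
E
```

```text
pics
{'time': 0.0, 'qpos': array([ 1.12198892e+00,  3.42736858e-01,  1.52503364e+00, -1.14884192e-05,
        1.27542326e+00, -1.45983314e-01]), 'qvel': array([ 1.15081936e-05, -1.45669549e-03,  9.83585506e-04, -1.84187870e-03,
       -1.35114641e-04, -7.82304569e-04]), 'joint_efforts': array([ 1.16684889e-03, -4.31244063e+01, -2.44220692e+01,  7.17830588e-02,
        5.60155569e-02, -1.13517217e-04]), 'tool_pos': array([0.15636357, 0.50075858, 0.24303182]), 'tool_rot': array([-3.14000698e+00, -2.22036945e-04,  2.83877174e+00]), 'contact_force': array([-0.37268215, -0.57992212,  0.60967884]), 'torque': array([ 0.03128533, -0.03378277, -0.01975199]), 'grip_force': 0.0, 'opening': 0.09172454210515056}
scene [[443.62593295   0.         251.48419671]
 [  0.         443.62593295 190.83140245]
 [  0.           0.           1.        ]] [ 1.5759864  -0.11127122  1.37956449] [0.73480265 0.00648182 1.40926978] dict_keys(['pixels', 'intrinsics', 'xyz', 'rotation'])
side [[396.95790596   0.         251.1173612 ]
 [  0.         396.95790596 194.30311204]
 [  0.           0.           1.        ]] [ 0.19593692 -0.59400524  1.09831516] [ 0.72241451  0.0155087  -0.52632379] dict_keys(['pixels', 'intrinsics', 'xyz', 'rotation'])
```

View pics/scene0.png

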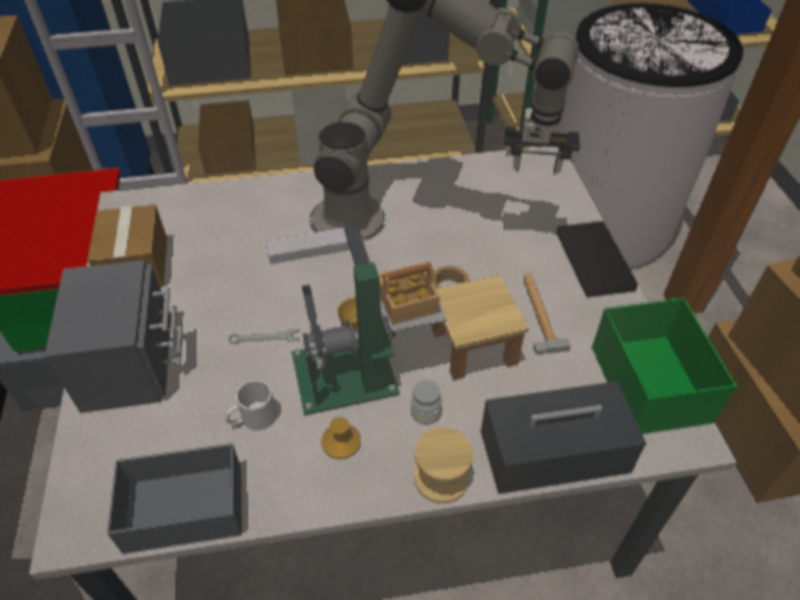

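View pics/side0.png

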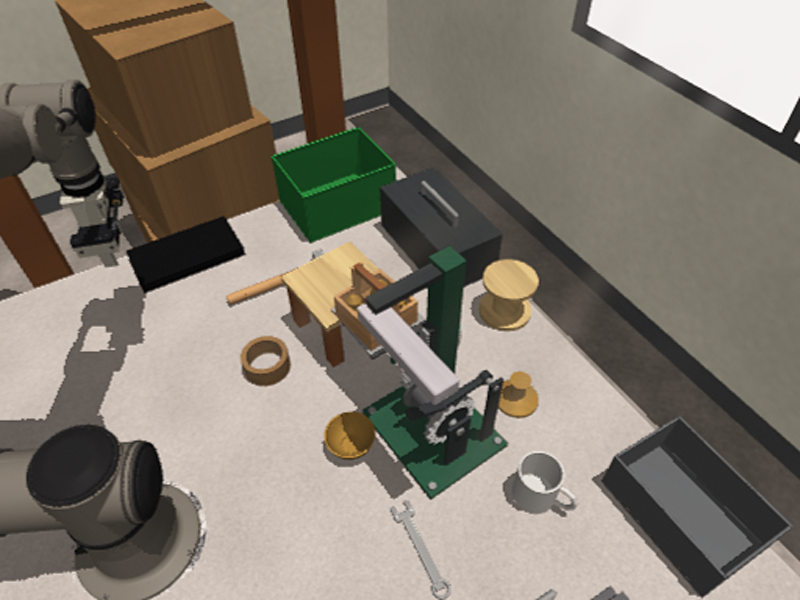

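The scene shows the lift's mast top at about (367,268), the stand top at (482,310) and the crate at (410,290). The side view shows the mast top at (447,258), the lamp bar at (410,355), the pawl pivot at (490,378) and the stand at (335,280). I'll view larger crops of both for exact corners.

```bash
cat > h.py <<'E'
import numpy as np,cv2
from scipy.spatial.transform import Rotation as R
def load(n): return dict(np.load(n+".npz"))
def ray(c,p):
    K=c["intrinsics"]; d=np.array([(p[0]-K[0,2])/K[0,0],-(p[1]-K[1,2])/K[1,1],-1.])
    d=R.from_euler('xyz',c["rotation"]).as_matrix()@d; return c["xyz"],d/np.linalg.norm(d)
def onz(c,p,z):
    o,d=ray(c,p); return o+d*(z-o[2])/d[2]
def tri(c1,p1,c2,p2):
    o1,d1=ray(c1,p1);o2,d2=ray(c2,p2)
    t=np.linalg.lstsq(np.stack([d1,-d2],1),o2-o1,rcond=None)[0]
    a,b=o1+d1*t[0],o2+d2*t[1]; return (a+b)/2,np.linalg.norm(a-b)
def proj(c,X):
    v=R.from_euler('xyz',c["rotation"]).as_matrix().T@(np.asarray(X)-c["xyz"]); K=c["intrinsics"]
    return np.array([K[0,2]-K[0,0]*v[0]/v[2],K[1,2]+K[1,1]*v[1]/v[2]])
E
python3 - <<'E'
from h import *
s=load("scene0")["pixels"];d=load("side0")["pixels"]
cv2.imwrite("pics/sc.png",cv2.resize(s[140:265,185:345,::-1],(800,625),interpolation=cv2.INTER_CUBIC)[:600])
cv2.imwrite("pics/sd.png",cv2.resize(d[150:320,175:330,::-1],(547,600),interpolation=cv2.INTER_CUBIC))
E
```

```text
(no output)
```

View pics/sc.png

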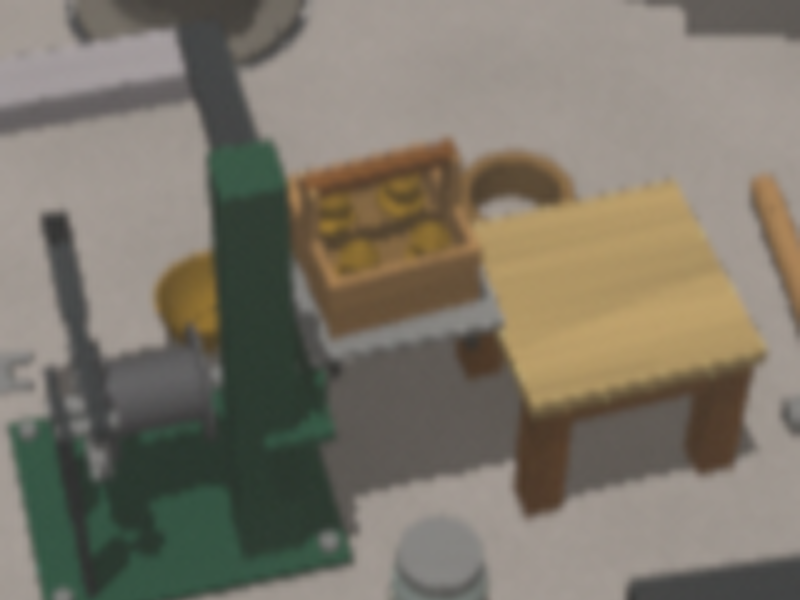

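View pics/sd.png

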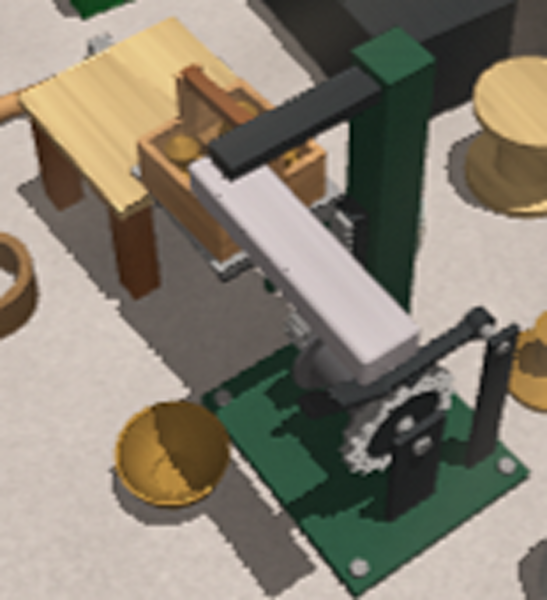

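Both crops are clear. In the scene crop (5x), the bolts are at (27,428), (62,595) and (328,541), and the mast top is centred at (248,167). The stand corners are at (477,222), (678,183), (765,353) and (533,412), and the crate bar runs (298,183)–(452,148). In the side crop (3.53x), the bolts are at (360,568), (508,465) and (222,398), and the mast top is at (394,62). The stand corners are at (20,97), (122,212) and (172,18), and the pawl pivot is at (485,318).

Run:
```python
from h import *
s=load("scene0");d=load("side0")
S=lambda p:(np.array(p)+.5)/5+[185,140]-.5
D=lambda p:(np.array(p)+.5)/3.529+[175,150]-.5
P=lambda *a:print(*[np.round(x,4) if not isinstance(x,str) else x for x in a])
for n,a,b in [("bolt--",(27,428),(360,568)),("bolt+-",(62,595),(508,465)),("mast",(248,167),(394,62)),("st-+",(678,183),(20,97)),("st--",(477,222),(122,211)),("st++",(765,353),(172,18)),
 ("barTopEnd-+... lamp",(190,35),(225,165))]:
    P(n,*tri(s,S(a),d,D(b)))
P("bolt++ z.01",onz(s,S((328,541)),.01)); P("bolt-+ side",onz(d,D((222,398)),.01))
P("mast z.4",onz(s,S((248,167)),.4),onz(d,D((394,62)),.4))
for z in(.304,):
  P("bar",onz(s,S((298,178)),z),onz(s,S((452,144)),z))
P("handle tip scene z~.228",onz(s,S((55,215)),.228)); P("pivot",onz(d,D((483,318)),.195))
P("crate rim", onz(s,S((335,290)),.255))
P("lamp bottom-edge z.376", *[onz(d,D(p),.376) for p in((192,165),(248,172),(418,328),(370,365))])
```

```text
bolt-- [ 0.4983 -0.1859  0.0187] 0.0009
bolt+- [ 0.6572 -0.1717  0.0203] 0.0018
mast [ 0.6179 -0.0178  0.3966] 0.0052
st-+ [0.4412 0.3336 0.1415] 0.0038
st-- [0.4613 0.1657 0.1416] 0.0175
st++ [0.6159 0.3523 0.1425] 0.0008
barTopEnd-+... lamp [ 0.4737 -0.0349  0.3834] 0.0021
bolt++ z.01 [0.6348 0.0282 0.01  ]
bolt-+ side [0.4814 0.0167 0.01  ]
mast z.4 [ 0.6192 -0.0159  0.4   ] [ 0.6161 -0.0236  0.4   ]
bar [0.5413 0.0253 0.304 ] [0.5269 0.1342 0.304 ]
handle tip scene z~.228 [ 0.4756 -0.1412  0.228 ]
pivot [ 0.6425 -0.1278  0.195 ]
crate rim [0.6023 0.0404 0.255 ]
lamp bottom-edge z.376 [ 0.4569 -0.0163  0.376 ] [ 0.4867 -0.0415  0.376 ] [ 0.5141 -0.2067  0.376 ] [ 0.4739 -0.2143  0.376 ]
```

Request:
step_arm([
  [[0,0,-1],0],
  [[0,0,-2],0],
  [[-0.8,-0.5,-3],-0.1],
  [[-1.5,-1,-3.6],-0.2],
  [[-2.2,-1.5,-4.2],-0.3],
  [[-2.9,-2.0,-4.8],-0.4],
  [[-3.6,-2.5,-5.4],-0.4],
  [[-4.3,-3.0,-5.9],-0.4],
  [[-5.0,-3.5,-5.9],-0.4],
  [[-5.7,-4.0,-5.9],-0.4],
], hand=0)

```text
time: 1.35
tool_pos: [0.4124, 0.1683, 0.5981]
tool_rot: [3.141, 0.001, -3.044]
contact_force: [1.6, 0.7, 0.8]
opening: 0.0917
grip_force: 0.0
```

Request:
step_arm([
  [[-0.5,-1,0],0],
  [[-1,-2,0],0],
  [[-2,-2,0],0],
  [[-3,-2,0],0],
  [[-4,-2,0],0],
  [[-5,-2,0],0],
  [[-6,-2,0],0],
  [[-6,-2,0],0],
])

```text
time: 2.35
tool_pos: [0.6363, 0.0702, 0.5475]
tool_rot: [3.141, 0.028, -3.044]
contact_force: [0.7, 0.7, -0.5]
opening: 0.0918
grip_force: 0.0
```

Run:
```python
from cell import robot
print(robot.observe())
```

```text
{'time': 2.35, 'qpos': array([-0.01147858,  0.71779765,  0.03812384,  0.00512849,  2.35807945,
       -1.67588794]), 'qvel': array([ 0.03491313,  0.33288039, -0.00389315,  0.00543122, -0.37907636,
        0.04106045]), 'joint_efforts': array([ 1.53456694e-01, -6.00640082e+01, -2.09871143e+01, -5.78590116e-03,
        4.06596372e-01, -4.26847721e-02]), 'tool_pos': array([0.63631888, 0.07019052, 0.54754869]), 'tool_rot': array([ 3.14098853,  0.02781497, -3.04430486]), 'contact_force': array([ 0.73448637,  0.66558199, -0.53904687]), 'torque': array([ 0.00855819,  0.0173232 , -0.01279406]), 'grip_force': 0.0, 'opening': 0.09179406347222972}
```

Request:
step_arm([
  [[0,0,0],0],
  [[0,0,0],0],
])

```text
time: 2.6
tool_pos: [0.6344, 0.07, 0.55]
tool_rot: [3.141, 0.029, -3.044]
contact_force: [-1.1, -0.3, 1.0]
opening: 0.0921
grip_force: 0.0
```

Request:
step_arm([
  [[-2,0,-2],0],
  [[-4,0,-4],0],
  [[-6,0,-6],0],
  [[-6,0,-6],0],
])

```text
time: 3.1
tool_pos: [0.6383, 0.0687, 0.5584]
tool_rot: [3.141, 0.068, -3.044]
contact_force: [-1.2, -0.0, 0.5]
opening: 0.0915
grip_force: 0.0
```

Run:
```python
from cell import robot
o=robot.observe(); print(o["qpos"],o["qvel"])
```

```text
[-0.01601514  0.70187249  0.03683475  0.01167234  2.33520538 -1.67561224] [-0.00365     0.00342604  0.00226359  0.00063223  0.00461487 -0.00426716]
```

Request:
step_arm([
  [[-10,0,0],0],
  [[-10,0,0],0],
])

```text
time: 3.35
tool_pos: [0.6965, 0.0738, 0.5083]
tool_rot: [3.141, 0.102, -3.045]
contact_force: [0.0, 0.8, -0.5]
opening: 0.0919
grip_force: 0.0
```

Request:
step_arm([
  [[-10,0,-10],0],
  [[-10,0,-10],0],
])

```text
time: 3.6
tool_pos: [0.6907, 0.0727, 0.5307]
tool_rot: [3.14, 0.145, -3.044]
contact_force: [-0.5, 0.5, -0.3]
opening: 0.0916
grip_force: 0.0
```

Request:
step_arm([
  [[-30,0,0],0],
  [[-30,0,0],0],
])

```text
time: 3.85
tool_pos: [0.7406, 0.0771, 0.4893]
tool_rot: [3.14, 0.186, -3.044]
contact_force: [0.2, -0.0, -0.8]
opening: 0.0917
grip_force: 0.0
```

Request:
step_arm([
  [[-10,0,0],0],
])

```text
time: 3.98
tool_pos: [0.7661, 0.0793, 0.4713]
tool_rot: [3.14, 0.219, -3.045]
contact_force: [0.2, -0.9, -0.9]
opening: 0.0918
grip_force: 0.0
```

Request:
step_arm([
  [[0,0,-10],0],
  [[0,0,-10],0],
])

```text
time: 4.22
tool_pos: [0.6999, 0.0724, 0.5556]
tool_rot: [3.14, 0.239, -3.045]
contact_force: [-0.7, 0.2, 0.2]
opening: 0.0919
grip_force: 0.0
```

Request:
step_arm([
  [[-10,0,-10],0],
])

```text
time: 4.35
tool_pos: [0.6954, 0.072, 0.5762]
tool_rot: [3.14, 0.283, -3.044]
contact_force: [-0.1, 0.3, 0.2]
opening: 0.0918
grip_force: 0.0
```

Request:
step_arm([
  [[-10,0,-10],0],
])

```text
time: 4.47
tool_pos: [0.6939, 0.0712, 0.5897]
tool_rot: [3.139, 0.317, -3.045]
contact_force: [0.5, -0.4, -0.1]
opening: 0.0919
grip_force: 0.0
```

Request:
step_arm([
  [[-10,0,-10],0],
])

```text
time: 4.6
tool_pos: [0.6897, 0.0705, 0.6059]
tool_rot: [3.139, 0.352, -3.045]
contact_force: [1.2, -0.0, 0.4]
opening: 0.0921
grip_force: 0.0
```

Request:
step_arm([
  [[-10,0,-10],0],
])

```text
time: 4.72
tool_pos: [0.6838, 0.0696, 0.6238]
tool_rot: [3.139, 0.388, -3.045]
contact_force: [-0.1, 0.6, -1.2]
opening: 0.0916
grip_force: 0.0
```

Request:
step_arm([
  [[-10,0,-10],0],
])

```text
time: 4.85
tool_pos: [0.6766, 0.0687, 0.6426]
tool_rot: [3.138, 0.425, -3.045]
contact_force: [-0.0, -0.1, -0.3]
opening: 0.0915
grip_force: 0.0
```

Request:
step_arm([
  [[-10,0,-10],0],
])

```text
time: 4.97
tool_pos: [0.6685, 0.0677, 0.6618]
tool_rot: [3.138, 0.463, -3.045]
contact_force: [-0.0, 0.9, 0.3]
opening: 0.0916
grip_force: 0.0
```

Request:
step_arm([
  [[-10,0,-10],0],
])

```text
time: 5.1
tool_pos: [0.6594, 0.0666, 0.681]
tool_rot: [3.138, 0.5, -3.045]
contact_force: [-0.2, 0.5, 0.6]
opening: 0.0919
grip_force: 0.0
```

Request:
step_arm([
  [[-10,0,-10],0],
])

```text
time: 5.22
tool_pos: [0.6495, 0.0654, 0.7003]
tool_rot: [3.138, 0.537, -3.046]
contact_force: [-0.7, 0.9, 0.1]
opening: 0.0914
grip_force: 0.0
```

Request:
step_arm([
  [[-10,0,-10],0],
])

```text
time: 5.35
tool_pos: [0.6386, 0.0641, 0.7196]
tool_rot: [3.138, 0.574, -3.046]
contact_force: [0.6, -0.8, 0.2]
opening: 0.092
grip_force: 0.0
```

Request:
step_arm([
  [[-10,0,-10],0],
])

```text
time: 5.48
tool_pos: [0.6268, 0.0627, 0.7389]
tool_rot: [3.137, 0.611, -3.046]
contact_force: [0.9, 0.4, 0.3]
opening: 0.0918
grip_force: 0.0
```

Request:
step_arm([
  [[-10,0,-10],0],
])

```text
time: 5.6
tool_pos: [0.614, 0.0612, 0.7582]
tool_rot: [3.137, 0.648, -3.046]
contact_force: [0.5, 1.0, -0.3]
opening: 0.0915
grip_force: 0.0
```

Request:
step_arm([
  [[-10,0,-10],0],
])

```text
time: 5.72
tool_pos: [0.6003, 0.0597, 0.7773]
tool_rot: [3.137, 0.685, -3.046]
contact_force: [-0.7, 0.4, 0.3]
opening: 0.0916
grip_force: 0.0
```

Request:
step_arm([
  [[-10,0,-10],0],
])

```text
time: 5.85
tool_pos: [0.5856, 0.058, 0.7962]
tool_rot: [3.137, 0.722, -3.047]
contact_force: [-0.1, -0.2, 0.3]
opening: 0.0917
grip_force: 0.0
```

Request:
step_arm([
  [[0,0,0],0],
])

```text
time: 5.98
tool_pos: [0.5843, 0.0581, 0.7975]
tool_rot: [3.138, 0.724, -3.046]
contact_force: [-0.1, 0.5, 0.6]
opening: 0.0916
grip_force: 0.0
```

```bash
cat >> h.py <<'E'
def delta(o,tgt):
    "world target -> tool-axis shift in units of 60 mm"
    return R.from_euler('xyz',o["tool_rot"]).as_matrix().T@(np.asarray(tgt)-o["tool_pos"])/.06
LO=np.array([.564,-.136,0]);LY=np.deg2rad(6.1)
def lift(p): return LO+R.from_euler('z',LY).as_matrix()@np.asarray(p)
E
python3 - <<'E'
from h import *
from cell import robot
o=robot.observe(); print(o["qpos"],o["tool_pos"],o["tool_rot"]); M=R.from_euler('xyz',o["tool_rot"]).as_matrix();print(M.round(3))
g=lift([-.08,0,.22]); print(g)
z=M[:,2]
for b in (.002,.1,.25): 
    t=g-z*(b-.002); print(b,t.round(3),delta(o,t).round(2))
E
```

```text
[-0.10039898  0.37537449  0.03644907  0.14741823  2.01180134 -1.65507076] [0.584272   0.05812388 0.79752768] [ 3.13751405  0.72390633 -3.0462267 ]
[[-0.746 -0.098  0.659]
 [-0.071  0.995  0.067]
 [-0.662  0.003 -0.749]]
[ 0.48445296 -0.14450113  0.22      ]
0.002 [ 0.484 -0.145  0.22 ] [ 7.86 -3.23  5.89]
0.1 [ 0.42  -0.151  0.293] [ 7.86 -3.23  4.26]
0.25 [ 0.321 -0.161  0.406] [ 7.86 -3.23  1.76]
```

Request:
step_arm([
  [[0.8,-0.3,0.2],0],
  [[1.6,-0.6,0.5],0],
  [[2.4,-1,0.8],0],
  [[3.2,-1.3,1.0],0],
  [[4,-1.7,1.3],0],
  [[4.8,-2,1.6],0],
  [[5.6,-2.3,1.8],0],
  [[6.4,-2.7,2.1],0],
  [[7.2,-3,2.3],0],
  [[7.86,-3.23,2.6],0],
])

```text
time: 7.22
tool_pos: [0.3534, -0.1585, 0.3639]
tool_rot: [3.135, 0.719, -3.05]
contact_force: [0.1, -0.4, -0.9]
opening: 0.0919
grip_force: 0.0
```

Request:
step_arm([
  [[0,0,0],0],
  [[0,0,0],0],
])

```text
time: 7.48
tool_pos: [0.3554, -0.1583, 0.3674]
tool_rot: [3.138, 0.72, -3.046]
contact_force: [0.0, 0.4, 0.3]
opening: 0.092
grip_force: 0.0
```

```bash
cat >> h.py <<'E'
def fish(o,c,X):
    "project world point into the wrist picture"
    T=c["T_tool_cam"];M=R.from_euler('xyz',o["tool_rot"]).as_matrix()
    t=M.T@(np.asarray(X)-o["tool_pos"]); v=T[:3,:3].T@(t-T[:3,3]); v=v*[1,-1,-1]
    th=np.arctan2(np.hypot(v[0],v[1]),v[2]);K=c["intrinsics"];u=v[:2]/np.hypot(v[0],v[1])
    return K[:2,2]+K[0,0]*th*u
def fray(o,c,p):
    T=c["T_tool_cam"];M=R.from_euler('xyz',o["tool_rot"]).as_matrix();K=c["intrinsics"]
    q=np.asarray(p)-K[:2,2];r=np.hypot(*q);th=r/K[0,0]
    v=np.array([np.sin(th)*q[0]/r,np.sin(th)*q[1]/r,np.cos(th)])*[1,-1,-1]
    return M@T[:3,3]+o["tool_pos"],M@(T[:3,:3]@v)
E
python3 - <<'E'
from h import *
from cell import robot
o=robot.observe();c=robot.read_camera("wrist")
print(o["qpos"],o["tool_pos"],o["tool_rot"])
np.savez("w1.npz",**c); import pickle;pickle.dump(o,open("w1.pkl","wb"))
im=cv2.resize(c["pixels"][:,:,::-1],(800,600),interpolation=cv2.INTER_CUBIC)
g=lift([-.08,0,.22]);e=lift([-.0935,0,.2266]);p=lift([.075,0,.19])
for X in(g,e,p): print(fish(o,c,X)*1.5625)
cv2.imwrite("pics/w1.png",im)
E
```

```text
[-1.17309956 -0.27788868  2.03484315  0.73126715  1.23617491 -3.03763911] [ 0.35535252 -0.15829105  0.36740872] [ 3.13753697  0.72017893 -3.04641495]
[406.61435852 276.60573483]
[406.57267656 272.30390361]
[407.22020507 344.42081061]
```

View pics/w1.png

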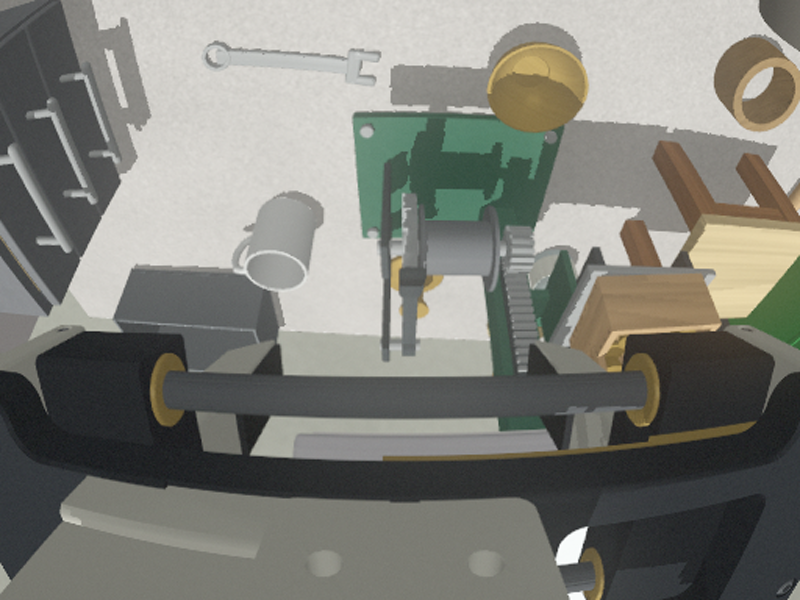

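Run:
```python
from h import *
from cell import robot
o=robot.observe();M=R.from_euler('xyz',o["tool_rot"]).as_matrix()
g=lift([-.08,-.0005,.22])+.002*M[:,2]; print(g,delta(o,g))
print("pull",delta(o,o["tool_pos"]+[0,0,.06]))
```

```text
[ 0.48581873 -0.14486503  0.21849693] [ 5.54345300e-04 -7.67969262e-04  3.30926726e+00]
pull [-0.65968924  0.00178869 -0.75153636]
```

Request:
step_arm([
  [[0,0,0.6],0],
  [[0,0,1.2],0],
  [[0,0,1.7],0],
  [[0,0,2.2],0],
  [[0,0,2.6],0],
  [[0,0,2.9],0],
  [[0,0,3.15],0],
  [[0,0,3.3],0],
  [[0,0,3.3],0],
])

```text
time: 8.65
tool_pos: [0.4896, -0.1406, 0.2277]
tool_rot: [3.134, 0.702, -3.054]
contact_force: [-0.4, 0.5, 0.0]
opening: 0.0918
grip_force: 0.0
```

Request:
step_arm([
  [[0,0,0],0],
  [[0,0,0],0],
  [[0,0,0],0],
  [[0,0,0],0],
  [[0,0,0],0],
], hand=255, squeeze=15)

```text
time: 9.28
tool_pos: [0.489, -0.1411, 0.2276]
tool_rot: [3.134, 0.702, -3.055]
contact_force: [0.1, 0.9, 0.2]
opening: 0.0464
grip_force: 0.0
```

Run:
```python
from h import *
from cell import robot
o=robot.observe();print(o["qpos"],o["tool_pos"],o["opening"],o["contact_force"],o["time"])
for n in("scene","side"):
    c=robot.read_camera(n);np.savez(n+"1.npz",**c)
s=load("side1")["pixels"][150:320,175:330,::-1];t=load("scene1")["pixels"][140:250,185:300,::-1]
cv2.imwrite("pics/g1.png",np.hstack([cv2.resize(s,(400,440),interpolation=3),cv2.resize(t,(400,440),interpolation=3)]))
```

```text
[-0.72588594  0.10910777  2.1185097   0.9527432   0.62050733 -3.10449107] [ 0.48901121 -0.14109567  0.22757608] 0.046371942114704086 [0.14384947 0.89932827 0.19162023] 9.275
```

View pics/g1.png

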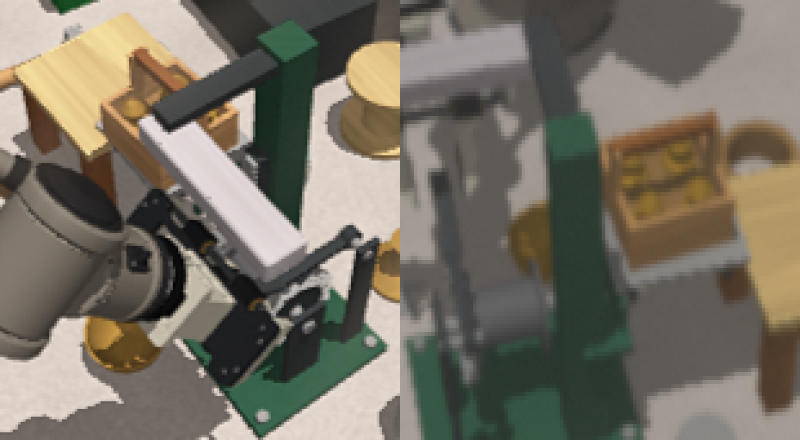

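Request:
step_arm([
  [[0,0,0],0],
  [[0,0,-0.5],0],
  [[0,0,-1.2],0],
  [[0,0,-2],0],
  [[0,0,-2.8],0],
  [[0,0,-3.5],0],
  [[0,0,-3.8],0.15],
  [[0,0,-3.8],0.3],
], hand=0)

```text
time: 10.38
tool_pos: [0.3421, -0.1562, 0.4029]
tool_rot: [2.89, 0.663, 2.838]
contact_force: [1.0, 0.1, -0.4]
opening: 0.0917
grip_force: 0.0
```

Request:
step_arm([
  [[0,0,0],0.18],
  [[0,0,0],0.36],
  [[0,0,0],0.54],
  [[0,0,0],0.72],
  [[0,0,0],0.9],
  [[0,0,0],1.08],
  [[0,0,0],1.26],
  [[0,0,0],1.44],
])

```text
time: 11.38
tool_pos: [0.3425, -0.1554, 0.4016]
tool_rot: [2.448, -0.118, 1.528]
contact_force: [0.2, -0.3, -0.0]
opening: 0.0918
grip_force: 0.0
```

Request:
step_arm([
  [[0,0,0],0.18],
  [[0,0,0],0.36],
  [[0,0,0],0.54],
  [[0,0,0],0.72],
  [[0,0,0],0.9],
  [[0,0,0],1.08],
  [[0,0,0],1.26],
  [[0,0,0],1.4],
  [[0,0,0],1.4],
])

```text
time: 12.5
tool_pos: [0.3425, -0.1554, 0.4016]
tool_rot: [-3.137, -0.702, 0.091]
contact_force: [-0.2, -0.4, 0.2]
opening: 0.0919
grip_force: 0.0
```

Run:
```python
from h import *
from cell import robot
o=robot.observe();M=R.from_euler('xyz',o["tool_rot"]).as_matrix()
print(o["qpos"],o["tool_pos"],o["tool_rot"]);print(M.round(3))
z=M[:,2]
for b in(.15,.0): print(b,delta(o,lift([-.08,-.0005,.22])+z*(.002-b)))
```

```text
[-1.20316273 -0.31994008  1.95794168  0.69234805  1.3463244   0.17005845] [ 0.34250769 -0.15539249  0.40159251] [-3.13657964 -0.70176919  0.09067697]
[[ 0.761  0.094  0.642]
 [ 0.069 -0.996  0.063]
 [ 0.646 -0.004 -0.764]]
0.15 [-0.14188332  0.06104567  1.37613111]
0.0 [-0.14188332  0.06104567  3.87613111]
```

Request:
step_arm([
  [[-0.14,0.06,0.7],0],
  [[-0.14,0.06,1.4],0],
  [[-0.14,0.06,2.1],0],
  [[-0.14,0.06,2.7],0],
  [[-0.14,0.06,3.2],0],
  [[-0.14,0.06,3.55],0],
  [[-0.14,0.06,3.8],0],
  [[-0.14,0.06,3.88],0],
  [[-0.14,0.06,3.88],0],
])

```text
time: 13.62
tool_pos: [0.4861, -0.1448, 0.2184]
tool_rot: [-3.136, -0.702, 0.091]
contact_force: [-0.1, 0.1, -0.6]
opening: 0.092
grip_force: 0.0
```

Request:
step_arm([
  [[0,0,0],0],
  [[0,0,0],0],
  [[0,0,0],0],
  [[0,0,0],0],
  [[0,0,0],0],
  [[0,0,0],0],
  [[0,0,0],0],
  [[0,0,0],0],
], hand=255, squeeze=15)

```text
time: 14.62
tool_pos: [0.4856, -0.1403, 0.2181]
tool_rot: [-3.124, -0.702, 0.088]
contact_force: [0.0, 16.2, 5.5]
opening: 0.0199
grip_force: 15.0
```

Run:
```python
from h import *
from cell import robot
o=robot.observe();print(o["qpos"],o["tool_pos"],o["opening"],o["grip_force"],o["contact_force"],o["time"])
print(delta(o,o["tool_pos"]+[0,0,.06]))
```

```text
[-0.73792023  0.12353381  2.13639206  0.99023689  0.62106848 -0.01933478] [ 0.48559972 -0.14028514  0.21811664] 0.019930946241248394 15.002005845308304 [ 0.04189803 16.24633052  5.46596273] 14.625
[ 0.64572201 -0.01325859 -0.76345746]
```

Request:
step_arm([
  [[0,-0.04,0],0],
  [[0,-0.08,0],0],
  [[0,-0.08,0],0],
])

```text
time: 15.0
tool_pos: [0.4856, -0.1398, 0.2184]
tool_rot: [-3.135, -0.702, 0.089]
contact_force: [1.2, 2.4, 0.2]
opening: 0.02
grip_force: 15.0
```

Run:
```python
from h import *
from cell import robot
robot.read_camera("scene")
o=robot.observe();print(o["tool_pos"],o["opening"],o["grip_force"],o["contact_force"],o["time"])
```

```text
[ 0.48560499 -0.13981989  0.2183643 ] 0.01983349877694601 14.976036697626114 [ 1.94895594  2.38890113 -0.4263902 ] 15.05
```

```bash
cat > track.py <<'E'
from h import *
from cell import robot
ref=load("scene0")
def drop():
    c=robot.read_camera("scene");t=robot.observe()["time"]-.05
    up=lambda a:cv2.resize(cv2.cvtColor(a,cv2.COLOR_RGB2GRAY),None,fx=8,fy=8,interpolation=cv2.INTER_CUBIC)
    T=up(ref["pixels"][169:206,246:280]);W=up(c["pixels"][160:240,236:295])
    m=cv2.matchTemplate(W,T,cv2.TM_CCOEFF_NORMED);_,v,_,l=cv2.minMaxLoc(m)
    s=np.array(l)/8-[10,9]
    X=lift([0,.22,.25]);f=lambda h:proj(ref,X-[0,0,h])-proj(ref,X)
    h=np.linspace(-.01,.11,1201);e=[np.hypot(*(f(a)-s)) for a in h];i=np.argmin(e)
    return t,h[i]*1e3,e[i],v
if __name__=="__main__":
    import sys
    for _ in range(int(sys.argv[1])): print(np.round(drop(),3))
E
python3 track.py 1
```

```text
[15.05  -0.     0.     0.999]
```

Request:
step_arm([
  [[0.08,0,-0.075],0],
  [[0.17,0,-0.155],0],
  [[0.255,0,-0.235],0],
])

```text
time: 15.48
tool_pos: [0.489, -0.1396, 0.2395]
tool_rot: [-3.133, -0.703, 0.088]
contact_force: [15.9, 6.2, -8.0]
opening: 0.0197
grip_force: 15.0
```

```bash
python3 track.py 3; python3 -c "
from cell import robot
o=robot.observe();print(o['tool_pos'],o['contact_force'],o['opening'])"
```

```text
[1.5475e+01 6.0000e-01 8.0000e-03 9.9600e-01]
[1.5525e+01 1.3000e+00 6.0000e-03 9.9300e-01]
[1.5575e+01 1.9000e+00 6.0000e-03 9.9100e-01]
[ 0.48901027 -0.13961218  0.23959499] [12.30925719  6.06529771 -5.48242828] 0.019724357219779273
```

Request:
step_arm([
  [[0,0,0],0],
  [[0,0,0],0],
  [[0,0,0],0],
  [[0,0,0],0],
  [[0,0,0],0],
  [[0,0,0],0],
  [[0,0,0],0],
  [[0,0,0],0],
  [[0,0,0],0],
  [[0,0,0],0],
])

```text
time: 16.88
tool_pos: [0.4889, -0.1396, 0.2394]
tool_rot: [-3.134, -0.703, 0.088]
contact_force: [11.5, 5.0, -5.0]
opening: 0.0202
grip_force: 15.0
```

```bash
python3 track.py 1
```

```text
[16.875 14.1    0.089  0.973]
```

Request:
step_arm([
  [[0,0,0],0],
  [[0,0,0],0],
  [[0,0,0],0],
  [[0,0,0],0],
  [[0,0,0],0],
  [[0,0,0],0],
  [[0,0,0],0],
])

```text
time: 17.8
tool_pos: [0.4889, -0.1396, 0.2393]
tool_rot: [-3.134, -0.703, 0.088]
contact_force: [11.2, 4.7, -3.6]
opening: 0.0198
grip_force: 15.0
```

```bash
python3 track.py 1;python3 - <<'E'
from h import *
from cell import robot
c=robot.read_camera("scene");np.savez("scene2.npz",**c)
cv2.imwrite("pics/s2.png",cv2.resize(c["pixels"][140:265,185:345,::-1],(800,625),interpolation=cv2.INTER_CUBIC)[:600])
E
```

```text
[17.8   23.2    0.19   0.938]
```

View pics/s2.png

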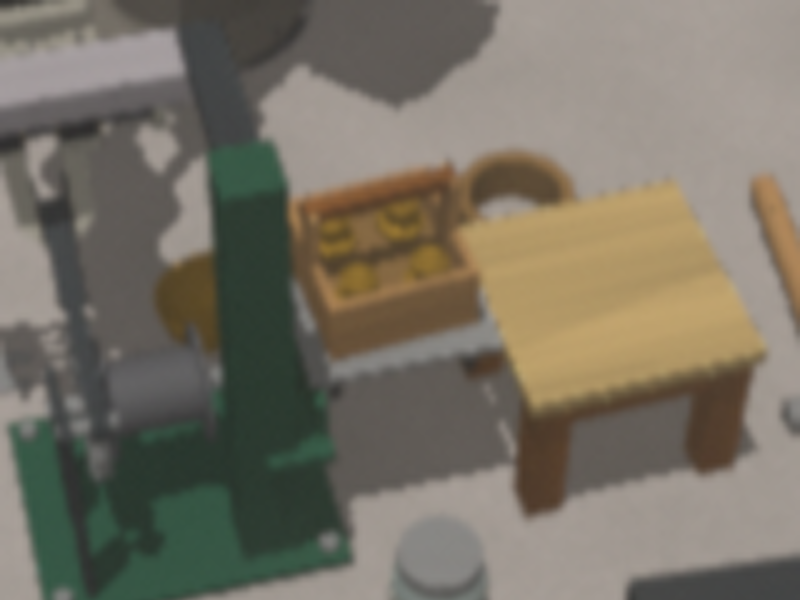

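The crate and deck have sunk about 24 mm in this picture. The stand's robot-side, lift-side corner is now uncovered at crop (457,229), where the crate hid it before, so I'll recompute the stand height.

Run:
```python
from h import *
s=load("scene0");d=load("side0")
S=lambda p:(np.array(p)+.5)/5+[185,140]-.5
D=lambda p:(np.array(p)+.5)/3.529+[175,150]-.5
for a,b in [((678,183),(20,97)),((456,229),(122,213)),((765,353),(172,18))]:
    p,e=tri(s,S(a),d,D(b)); print(p.round(4),round(e,4),(R.from_euler('z',-LY).as_matrix()@(p-LO)).round(4))
# known references: deck +x edge near mast? mast top corners, bolts
for n,a,b in [("m",(210,150),(352,67)),("m",(275,142),(352,67)),("lampfar",(287,182),(435,60)),("m--",(210,150),(390,98)),("m-+",(275,142),(352,67)),("m++",(287,182),(398,28)),("m+-",(222,193),(435,60))]:
    p,e=tri(s,S(a),d,D(b)); print(n,p.round(4),round(e,4))
```

```text
[0.4412 0.3336 0.1415] 0.0038 [-0.0722  0.48    0.1415]
[0.4614 0.1544 0.143 ] 0.0037 [-0.0712  0.2997  0.143 ]
[0.6159 0.3523 0.1425] 0.0008 [0.1035 0.4801 0.1425]
m [ 0.5899 -0.0269  0.3997] 0.0247
m [0.5935 0.0012 0.3896] 0.0085
lampfar [ 0.6445 -0.0098  0.3939] 0.0376
m-- [ 0.5976 -0.0408  0.3932] 0.0095
m-+ [0.5935 0.0012 0.3896] 0.0085
m++ [0.6374 0.0049 0.4005] 0.0023
m+- [ 0.641  -0.036   0.4013] 0.0032
```

Request:
step_arm([
  [[0,0,0],0],
  [[0,0,0],0],
  [[0,0,0],0],
  [[0,0,0],0],
  [[0,0,0],0],
  [[0,0,0],0],
  [[0,0,0],0],
  [[0,0,0],0],
  [[0,0,0],0],
  [[0,0,0],0],
])

```text
time: 19.15
tool_pos: [0.4889, -0.1396, 0.2393]
tool_rot: [-3.134, -0.703, 0.088]
contact_force: [11.4, 5.5, -4.2]
opening: 0.0198
grip_force: 15.0
```

```bash
python3 track.py 1
```

```text
[19.15  36.4    0.282  0.895]
```

Request:
step_arm([
  [[0,0,0],0],
  [[0,0,0],0],
  [[0,0,0],0],
  [[0,0,0],0],
  [[0,0,0],0],
  [[0,0,0],0],
])

```text
time: 19.95
tool_pos: [0.4889, -0.1396, 0.2394]
tool_rot: [-3.134, -0.703, 0.089]
contact_force: [11.5, 4.8, -3.7]
opening: 0.0197
grip_force: 15.0
```

Run:
```python
from track import *
print(np.round(drop(),3)); c=robot.read_camera("scene");np.savez("scene3.npz",**c)
# cross-check: deck front edge row (grey strip under the crate) against model
cv2.imwrite("pics/s3.png",cv2.resize(c["pixels"][160:240,230:310,::-1],(600,600),interpolation=cv2.INTER_CUBIC))
for h in(.04,.045,.05): print(h,[((proj(c,lift([.065,y,.2-h]))-[230,160])*7.5).round(0) for y in(.16,.28)])
```

```text
[19.95  45.     0.386  0.878]
0.04 [array([145., 433.]), array([389., 380.])]
0.045 [array([145., 440.]), array([388., 387.])]
0.05 [array([145., 447.]), array([388., 393.])]
```

View pics/s3.png

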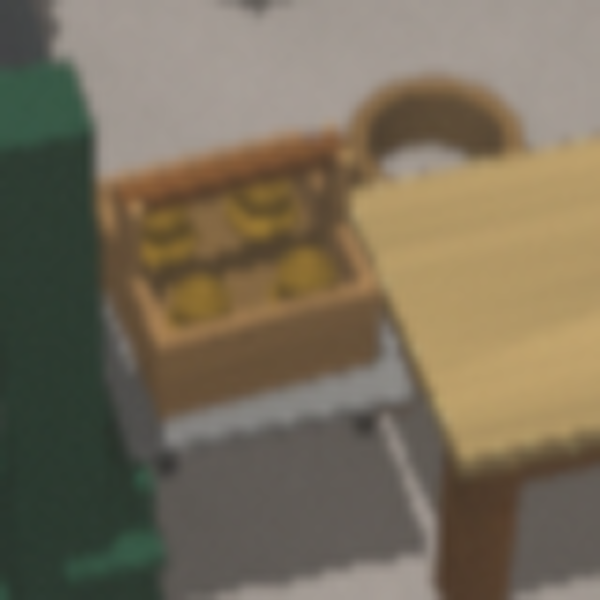

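Request:
step_arm([
  [[0,0,0],0],
  [[0,0,0],0],
  [[0,0,0],0],
  [[0,0,0],0],
  [[0,0,0],0],
  [[0,0,0],0],
])

```text
time: 20.8
tool_pos: [0.4889, -0.1396, 0.2394]
tool_rot: [-3.134, -0.703, 0.088]
contact_force: [10.9, 6.2, -4.4]
opening: 0.0203
grip_force: 15.0
```

Request:
step_arm([
  [[0,0,0],0],
  [[0,0,0],0],
  [[0,0,0],0],
  [[0,0,0],0],
  [[0,0,0],0],
  [[0,0,0],0],
  [[0,0,0],0],
  [[0,0,0],0],
], hand=0)

```text
time: 21.8
tool_pos: [0.4882, -0.1399, 0.2391]
tool_rot: [-3.135, -0.702, 0.089]
contact_force: [0.1, 0.2, -0.0]
opening: 0.091
grip_force: 0.0
```

```bash
python3 track.py 2;  python3 - <<'E'
from h import *
from cell import robot
o=robot.observe();print(o["time"],o["opening"],o["contact_force"])
c=robot.read_camera("side");np.savez("side3.npz",**c)
e=robot.read_camera("scene")
cv2.imwrite("pics/s4.png",np.hstack([cv2.resize(c["pixels"][160:300,200:320,::-1],(400,467),interpolation=2),cv2.resize(e["pixels"][160:240,240:308,::-1],(397,467),interpolation=2)]))
for h in(.0518,.0605,.0691): print(h,[((proj(e,lift([.065,y,.2-h]))-[240,160])*5.83).round(0) for y in(.16,.28)])
E
```

```text
[21.8   60.4    0.347  0.86 ]
[21.85  60.4    0.347  0.861]
21.9 0.09107419074714232 [-0.04822652  0.01217026 -0.47617548]
0.0518 [array([ 54., 349.]), array([243., 308.])]
0.0605 [array([ 54., 358.]), array([242., 317.])]
0.0691 [array([ 55., 367.]), array([242., 325.])]
```

View pics/s4.png

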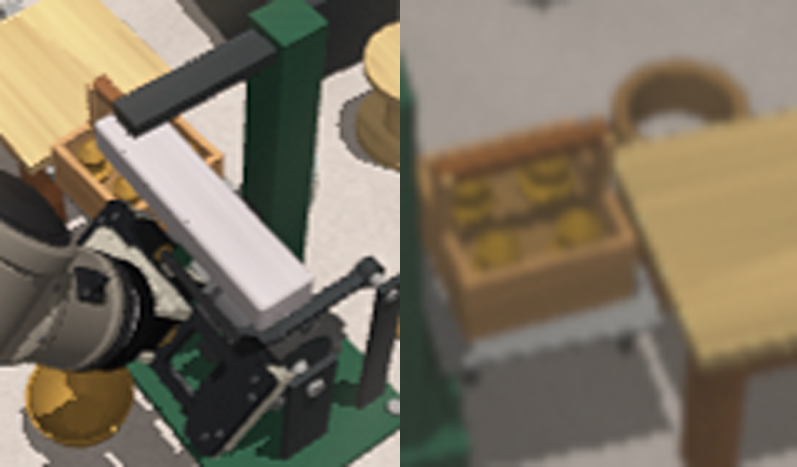

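Here the pawl handle is down again and free of the open fingers. The deck has stopped 60.4 mm down, which is 7 teeth. Now I'll retract and move clear.

Request:
step_arm([
  [[0,0,-0.4],0],
  [[0,0,-1],0],
  [[0,0,-1.8],0],
  [[0,0,-2.6],0],
  [[0,0,-3.4],0],
  [[0,0,-3.4],0],
])

```text
time: 22.75
tool_pos: [0.3564, -0.1543, 0.3974]
tool_rot: [3.14, -0.704, 0.09]
contact_force: [-0.3, -0.8, -0.5]
opening: 0.0915
grip_force: 0.0
```

```bash
python3 - <<'E'
from h import *
from cell import robot
o=robot.observe();print(o["qpos"],o["tool_pos"],o["tool_rot"],o["time"])
print(delta(o,[.38,.04,.42]), delta(o,o["tool_pos"]+[-.06,-.006,0]), delta(o,o["tool_pos"]-[0,0,.06]))
E
python3 track.py 1
```

```text
[-1.14224574 -0.30246446  1.96001712  0.68900837  1.2853816   0.20556198] [ 0.35643892 -0.15432635  0.39740235] [ 3.13992044 -0.70399548  0.09037218] 22.75
[ 0.76469291 -3.19037135  0.14990598] [-0.76603086  0.01043042 -0.6504521 ] [-0.64726845 -0.00127467  0.76226106]
[22.75  60.4    0.347  0.861]
```

Request:
step_arm([
  [[0.2,-0.8,0],0],
  [[0.4,-1.6,0.1],0],
  [[0.6,-2.4,0.1],0],
  [[0.76,-3.2,0.15],0],
  [[0.76,-3.2,0.15],0],
])

```text
time: 23.42
tool_pos: [0.3794, 0.0463, 0.4173]
tool_rot: [-3.134, -0.701, 0.097]
contact_force: [0.1, -0.1, -0.1]
opening: 0.0918
grip_force: 0.0
```

Request:
step_arm([
  [[-1,0,0],0],
  [[-2,0,0],0],
  [[-3,0,0],0],
])

```text
time: 23.8
tool_pos: [0.2766, 0.032, 0.3238]
tool_rot: [-3.132, -0.68, 0.087]
contact_force: [-1.3, -1.1, 0.2]
opening: 0.0914
grip_force: 0.0
```

Run:
```python
from h import *
from cell import robot
o=robot.observe();print(o["qpos"],o["tool_pos"],o["tool_rot"],o["time"])
```

```text
[-0.88695978 -0.71994887  2.28820975  0.59386154  1.22034898  0.48552267] [0.27659074 0.03202734 0.32384155] [-3.13211026 -0.67999826  0.08747511] 23.8
```

Request:
step_arm([
  [[-8,0,-6.5],0],
])

```text
time: 23.92
tool_pos: [0.2607, 0.034, 0.3222]
tool_rot: [-3.132, -0.647, 0.08]
contact_force: [-3.8, -1.4, 7.2]
opening: 0.092
grip_force: 0.0
```

Request:
step_arm([
  [[-8,0,-6.5],0],
])

```text
time: 24.05
tool_pos: [0.2496, 0.0392, 0.3218]
tool_rot: [3.141, -0.616, 0.045]
contact_force: [-0.2, 0.9, -0.5]
opening: 0.0915
grip_force: 0.0
```

Request:
step_arm([
  [[-8,0,-6.5],0],
])

```text
time: 24.18
tool_pos: [0.2278, 0.0583, 0.3157]
tool_rot: [-3.141, -0.57, 0.055]
contact_force: [-0.5, 0.6, 0.6]
opening: 0.0917
grip_force: 0.0
```

Run:
```python
from h import *
from cell import robot
o=robot.observe();print(o["qpos"],o["tool_pos"],o["tool_rot"],o["time"])
```

```text
[-0.55400461 -0.76915634  2.26336534  0.34004338  1.18515254  0.90726887] [0.2277732  0.05833911 0.31572536] [-3.14092782 -0.56951789  0.0550504 ] 24.175
```

Run:
```python
from h import *
from cell import robot
d=load("side0")
print("bowl",onz(d,np.array([350,437])/1.5625,.03),"tape",onz(d,np.array([265,360])/1.5625,.03))
o=robot.observe();M=R.from_euler('xyz',o["tool_rot"]).as_matrix();print(M.round(3))
print(delta(o,[.36,.04,.28]))
```

```text
bowl [ 0.41178504 -0.02648397  0.03      ] tape [0.34085861 0.22959678 0.03      ]
[[ 0.841  0.055  0.538]
 [ 0.046 -0.998  0.03 ]
 [ 0.539 -0.001 -0.842]]
[1.5178955  0.42756259 1.67862479]
```

Request:
step_arm([
  [[0.5,-0.2,0.5],0],
  [[1,-0.4,1],0],
  [[1.5,-0.6,1.6],0],
  [[1.5,-0.6,1.6],0],
])

```text
time: 24.68
tool_pos: [0.3532, 0.108, 0.281]
tool_rot: [3.141, -0.564, 0.074]
contact_force: [-0.9, 0.9, 0.2]
opening: 0.0917
grip_force: 0.0
```

Request:
step_arm([
  [[-0.5,0,0.8],0],
  [[-1,0,1.6],0],
])

```text
time: 24.92
tool_pos: [0.3502, 0.1056, 0.1802]
tool_rot: [3.14, -0.551, 0.07]
contact_force: [12.9, 3.5, 7.8]
opening: 0.0916
grip_force: 0.0
```

Run:
```python
from h import *
from cell import robot
o=robot.observe();print(o["qpos"],o["tool_pos"],o["tool_rot"],o["time"])
```

```text
[ 0.0939567  -0.0955361   2.40520552 -0.04952844  0.28160802  1.63884355] [0.35016914 0.10557563 0.18022048] [ 3.14040254 -0.55079559  0.06993943] 24.925
```

Request:
step_arm([
  [[-1,0,0.3],0],
])

```text
time: 25.05
tool_pos: [0.3034, 0.1003, 0.163]
tool_rot: [3.141, -0.516, 0.069]
contact_force: [0.1, -0.5, 1.7]
opening: 0.0918
grip_force: 0.0
```

Request:
step_arm([
  [[-1,0,0],0],
])

```text
time: 25.18
tool_pos: [0.2486, 0.0933, 0.1506]
tool_rot: [-3.139, -0.515, 0.069]
contact_force: [0.5, -0.4, 0.9]
opening: 0.0918
grip_force: 0.0
```

Request:
step_arm([
  [[-1,0,0],0],
])

```text
time: 25.3
tool_pos: [0.1991, 0.0929, 0.1354]
tool_rot: [3.141, -0.509, 0.067]
contact_force: [-118.5, -13.8, -67.5]
opening: 0.092
grip_force: 0.0
```

Run:
```python
from h import *
from cell import robot
o=robot.observe();print(o["qpos"],o["tool_pos"],o["tool_rot"],o["time"])
```

```text
[ 0.12145425 -0.35450102  2.70248555 -0.0977621   0.2861055   1.71203372] [0.19910797 0.09291388 0.13542627] [ 3.14051995 -0.50947478  0.06714379] 25.3
```

Request:
step_arm([
  [[0.4,0,0.2],0],
  [[0.8,0,0.4],0],
  [[1.2,0,0.7],0],
  [[1.2,0,0.7],0],
])

```text
time: 25.8
tool_pos: [0.2814, 0.0971, 0.1539]
tool_rot: [-3.141, -0.498, 0.068]
contact_force: [-0.3, -0.9, -1.1]
opening: 0.092
grip_force: 0.0
```

Run:
```python
from h import *
from cell import robot
o=robot.observe();print(o["qpos"],o["qvel"],o["tool_pos"],o["tool_rot"],o["contact_force"],o["time"])
```

```text
[ 0.07620256 -0.17786761  2.53981046 -0.01195405  0.28194783  1.58934625] [ 0.00148215 -0.03732202  0.07012076 -0.00563176  0.00097607  0.00052589] [0.28140569 0.09710353 0.15391638] [-3.14107818 -0.497731    0.06815879] [-0.34134036 -0.93755529 -1.12659866] 25.8
```

Request:
step_arm([
  [[0.2,0,0.6],0],
  [[0.2,0,0.6],0],
])

```text
time: 26.05
tool_pos: [0.3056, 0.0971, 0.1515]
tool_rot: [-3.14, -0.478, 0.067]
contact_force: [0.2, -0.5, 0.4]
opening: 0.0916
grip_force: 0.0
```

Request:
step_arm([
  [[-0.5,0,0.8],0],
  [[-0.5,0,0.8],0],
])

```text
time: 26.3
tool_pos: [0.2953, 0.0915, 0.1391]
tool_rot: [-3.133, -0.441, 0.066]
contact_force: [0.3, 0.1, -0.1]
opening: 0.0918
grip_force: 0.0
```

Run:
```python
from h import *
from cell import robot
o=robot.observe();print(o["qpos"],o["tool_pos"],o["tool_rot"],o["contact_force"],o["time"])
```

```text
[ 0.0241091  -0.09279652  2.51249448  0.09542636  0.28247601  1.44100596] [0.2952852  0.09154116 0.13905807] [-3.1330244  -0.44130672  0.06626038] [ 0.34143594  0.1116636  -0.09419669] 26.3
```

Request:
step_arm([
  [[-0.3,0,0.95],0],
  [[-0.3,0,0.95],0],
])

```text
time: 26.55
tool_pos: [0.3033, 0.0852, 0.1277]
tool_rot: [-3.121, -0.406, 0.066]
contact_force: [0.1, -0.7, -0.3]
opening: 0.0916
grip_force: 0.0
```

Request:
step_arm([
  [[-0.3,0,0.95],0],
  [[-0.3,0,0.95],0],
])

```text
time: 26.8
tool_pos: [0.3093, 0.0778, 0.1139]
tool_rot: [-3.104, -0.369, 0.066]
contact_force: [0.3, 0.1, -0.9]
opening: 0.0916
grip_force: 0.0
```

Request:
step_arm([
  [[-0.2,0,0.95],0],
  [[-0.2,0,0.95],0],
])

```text
time: 27.05
tool_pos: [0.3215, 0.0712, 0.0986]
tool_rot: [-3.083, -0.335, 0.068]
contact_force: [-0.8, -0.9, 0.3]
opening: 0.0922
grip_force: 0.0
```

Run:
```python
from h import *
from cell import robot
o=robot.observe();print(o["qpos"],o["tool_pos"],o["tool_rot"],o["contact_force"],o["time"])
```

```text
[-0.13440259  0.09728202  2.47169141  0.45865307  0.28280665  0.93536751] [0.32153777 0.07115403 0.09864299] [-3.08291902 -0.33534809  0.06820058] [-0.78019016 -0.93282907  0.31161162] 27.05
```

Request:
step_arm([
  [[0,-0.6,-0.2],0],
  [[0,-0.8,-0.2],0],
])

```text
time: 27.3
tool_pos: [0.3123, 0.1186, 0.1134]
tool_rot: [-3.084, -0.337, 0.069]
contact_force: [0.8, -0.7, 0.1]
opening: 0.0917
grip_force: 0.0
```

Request:
step_arm([
  [[-0.2,0,0.95],0],
  [[-0.2,0,0.95],0],
])

```text
time: 27.55
tool_pos: [0.3258, 0.1204, 0.0921]
tool_rot: [-3.079, -0.299, 0.073]
contact_force: [-1.1, 0.1, 0.5]
opening: 0.0919
grip_force: 0.0
```

Run:
```python
from h import *
from cell import robot
o=robot.observe();print(o["qpos"],o["tool_pos"],R.from_euler('xyz',o["tool_rot"]).as_matrix()[:,2],o["contact_force"],o["time"])
```

```text
[0.07715299 0.1549195  2.41120249 0.22246612 0.28325173 1.360735  ] [0.32584675 0.12043898 0.09208212] [ 0.28822895  0.08412902 -0.95385868] [-1.1059763   0.0996786   0.53788842] 27.55
```

Request:
step_arm([
  [[-0.2,-0.2,0.95],0],
  [[-0.2,-0.2,0.95],0],
])

```text
time: 27.8
tool_pos: [0.3399, 0.1369, 0.0739]
tool_rot: [-3.078, -0.257, 0.076]
contact_force: [-0.4, 0.7, -0.1]
opening: 0.0919
grip_force: 0.0
```

Request:
step_arm([
  [[-0.2,-0.2,0.8],0],
  [[-0.2,-0.2,0.8],0],
])

```text
time: 28.05
tool_pos: [0.3484, 0.1544, 0.0559]
tool_rot: [-3.081, -0.222, 0.078]
contact_force: [-0.1, 0.5, -0.3]
opening: 0.0916
grip_force: 0.0
```

Run:
```python
from h import *
from cell import robot
o=robot.observe();print(o["qpos"],o["tool_pos"],R.from_euler('xyz',o["tool_rot"]).as_matrix()[:,2],o["contact_force"],o["time"])
```

```text
[0.18566742 0.32006904 2.31362755 0.1313613  0.28342525 1.54937163] [0.34838862 0.15439529 0.0559195 ] [ 0.21407204  0.07747894 -0.9737403 ] [-0.07071676  0.48498176 -0.32763842] 28.05
```

Request:
step_arm([
  [[0.2,-0.06,-0.97],0],
  [[0.43,-0.12,-1.95],0],
  [[0.65,-0.18,-2.9],0],
  [[0.9,-0.24,-3.9],0],
  [[1.1,-0.3,-4.9],0],
  [[1.3,-0.36,-5.8],0],
  [[1.5,-0.4,-6.8],0],
])

```text
time: 28.92
tool_pos: [0.3449, 0.1523, 0.4757]
tool_rot: [-3.081, -0.222, 0.076]
contact_force: [1.0, 0.3, -0.3]
opening: 0.0919
grip_force: 0.0
```

Run:
```python
from h import *
from cell import robot
o=robot.observe();print(o["qpos"],o["tool_pos"],o["time"])
for w in([.16,.42,.5],[-.1,.42,.55],[-.33,.25,.55]): print(w,delta(o,w).round(2))
c=robot.read_camera("side");d=load("side0")
a=c["pixels"][200:260,140:195].astype(int);b=d["pixels"][200:260,140:195].astype(int);print("tape change",np.abs(a-b).mean())
```

```text
[ 0.18164663 -0.15984794  1.48759591  0.03681379  1.58710754  1.67407052] [0.34486053 0.15228423 0.475692  ] 28.925
[0.16, 0.42, 0.5] [-2.58 -4.74 -0.71]
[-0.1, 0.42, 0.55] [-6.61 -5.17 -2.45]
[-0.33, 0.25, 0.55] [-10.55  -2.7   -3.49]
tape change 20.558282828282827
```

Request:
step_arm([
  [[-0.5,-0.9,-0.1],-0.17],
  [[-1,-1.8,-0.2],-0.34],
  [[-1.5,-2.7,-0.4],-0.51],
  [[-2,-3.6,-0.6],-0.68],
  [[-2.6,-4.5,-0.8],-0.85],
  [[-3.4,-5,-1.2],-1.02],
  [[-4.3,-5,-1.6],-1.19],
  [[-5.2,-5.1,-2],-1.36],
  [[-6,-5.1,-2.3],-1.53],
  [[-6.6,-5.1,-2.5],-1.6],
])

```text
time: 30.22
tool_pos: [-0.0988, 0.4138, 0.5519]
tool_rot: [2.918, -0.053, 1.694]
contact_force: [0.2, 0.4, -0.7]
opening: 0.0918
grip_force: 0.0
```

Run:
```python
from h import *
from cell import robot
o=robot.observe();print(o["qpos"],o["qvel"],o["tool_pos"],o["tool_rot"],o["contact_force"],o["time"])
print(R.from_euler('xyz',o["tool_rot"]).as_matrix().round(3))
for w in([-.3,.3,.55],[-.36,.1,.55]): print(w,delta(o,w).round(2))
```

```text
[ 1.78516215  0.10358781  1.02976948 -0.2466818   1.96499089  1.56775791] [ 0.70957512  0.18289847 -0.27364196 -0.06180549  0.25755266  0.12740328] [-0.09880682  0.41380094  0.55189496] [ 2.91806622 -0.05311529  1.694071  ] [ 0.18565191  0.38296097 -0.6707675 ] 30.225
[[-0.123  0.969  0.214]
 [ 0.991  0.108  0.079]
 [ 0.053  0.221 -0.974]]
[-0.3, 0.3, 0.55] [-1.47 -3.46 -0.83]
[-0.36, 0.1, 0.55] [-4.65 -4.79 -1.31]
```

Request:
step_arm([
  [[-0.3,-0.6,-0.1],0],
  [[-0.7,-1.2,-0.2],0],
  [[-1.1,-1.8,-0.4],0],
  [[-1.4,-2.3,-0.5],0],
  [[-1.6,-2.6,-0.6],0],
  [[-1.8,-2.8,-0.6],0],
])

```text
time: 30.98
tool_pos: [-0.2547, 0.2868, 0.5437]
tool_rot: [2.919, -0.054, 1.69]
contact_force: [-0.0, 0.4, -0.0]
opening: 0.0919
grip_force: 0.0
```

Run:
```python
from h import *
from cell import robot
o=robot.observe();print(o["qpos"],o["qvel"],o["tool_pos"],o["contact_force"],o["time"])
print(R.from_euler('xyz',o["tool_rot"]).as_matrix().round(3)[:,2])
```

```text
[ 2.26582622  0.07892095  1.07986903 -0.24347118  2.04884666  2.04709553] [ 0.30527666 -0.03320312  0.11865367  0.02485922 -0.00503622  0.33099495] [-0.25467343  0.28675997  0.54372574] [-2.44961523e-04  3.67072147e-01 -3.88488302e-02] 30.975
[ 0.213  0.078 -0.974]
```

Request:
step_arm([
  [[-0.4,-0.35,0],0],
  [[-0.8,-0.65,0],0],
  [[-1.1,-0.9,0],0],
  [[-1.3,-1.1,0],0],
  [[-1.5,-1.25,0],0],
])

```text
time: 31.6
tool_pos: [-0.3139, 0.1937, 0.5222]
tool_rot: [2.921, -0.051, 1.69]
contact_force: [0.3, -0.1, -0.0]
opening: 0.0921
grip_force: 0.0
```

Request:
step_arm([
  [[-0.6,-0.8,0],0],
  [[-0.6,-0.8,0],0],
])

```text
time: 31.85
tool_pos: [-0.33, 0.1919, 0.5093]
tool_rot: [2.944, -0.021, 1.683]
contact_force: [0.5, 0.4, 0.6]
opening: 0.0918
grip_force: 0.0
```

```bash
cat > st.py <<'E'
from h import *
from cell import robot
o=robot.observe();print(o["qpos"].round(3),o["tool_pos"].round(3),o["contact_force"].round(1),o["time"],"z",R.from_euler('xyz',o["tool_rot"]).as_matrix().round(3)[:,2])
E
python3 st.py
```

```text
[ 2.529  0.091  1.154 -0.163  2.026  2.357] [-0.33   0.192  0.509] [0.5 0.4 0.6] 31.85 z [ 0.192  0.043 -0.98 ]
```

Request:
step_arm([
  [[-0.6,-0.8,0],0],
])

```text
time: 31.98
tool_pos: [-0.3458, 0.1891, 0.5009]
tool_rot: [2.973, 0.005, 1.678]
contact_force: [0.1, -0.6, 0.7]
opening: 0.0918
grip_force: 0.0
```

Request:
step_arm([
  [[-0.6,-0.8,0],0],
])

```text
time: 32.1
tool_pos: [-0.3626, 0.1864, 0.4922]
tool_rot: [2.997, 0.035, 1.673]
contact_force: [0.1, 0.0, -0.6]
opening: 0.0916
grip_force: 0.0
```

Request:
step_arm([
  [[-0.6,-0.8,0],0],
])

```text
time: 32.22
tool_pos: [-0.3793, 0.1839, 0.4865]
tool_rot: [3.022, 0.064, 1.669]
contact_force: [0.0, -0.3, 0.7]
opening: 0.0917
grip_force: 0.0
```

Request:
step_arm([
  [[-0.6,-0.8,0],0],
])

```text
time: 32.35
tool_pos: [-0.3962, 0.1815, 0.4831]
tool_rot: [3.047, 0.094, 1.666]
contact_force: [0.3, -0.4, 0.4]
opening: 0.0918
grip_force: 0.0
```

Request:
step_arm([
  [[-0.6,-0.8,0],0],
])

```text
time: 32.48
tool_pos: [-0.4134, 0.1792, 0.482]
tool_rot: [3.072, 0.123, 1.664]
contact_force: [-0.4, -0.0, 0.8]
opening: 0.0918
grip_force: 0.0
```

```bash
python3 st.py
```

```text
[2.529 0.206 1.08  0.053 1.987 2.45 ] [-0.413  0.179  0.482] [-0.4 -0.   0.8] 32.475 z [ 0.08  -0.116 -0.99 ]
```

Request:
step_arm([
  [[-0.85,-0.5,0],0],
])

```text
time: 32.6
tool_pos: [-0.4121, 0.1643, 0.4852]
tool_rot: [3.096, 0.154, 1.661]
contact_force: [0.1, -1.0, -0.1]
opening: 0.092
grip_force: 0.0
```

Request:
step_arm([
  [[-0.85,-0.5,0],0],
])

```text
time: 32.72
tool_pos: [-0.4099, 0.1486, 0.4926]
tool_rot: [3.122, 0.182, 1.661]
contact_force: [-0.1, 0.1, -0.1]
opening: 0.0916
grip_force: 0.0
```

Request:
step_arm([
  [[-0.85,-0.5,0],0],
])

```text
time: 32.85
tool_pos: [-0.4084, 0.1336, 0.5015]
tool_rot: [-3.136, 0.21, 1.661]
contact_force: [0.6, -0.7, -0.1]
opening: 0.0916
grip_force: 0.0
```

```bash
python3 st.py
python3 - <<'E'
from h import *
from cell import robot
o=robot.observe()
for w in([-.1,.42,.55],[.16,.42,.5],[.42,.2,.45]): print(w,delta(o,w).round(2))
M=R.from_euler('xyz',o["tool_rot"]).as_matrix();print(M.round(3))
E
```

```text
[2.529 0.148 1.11  0.181 2.01  2.506] [-0.408  0.134  0.502] [ 0.6 -0.7 -0.1] 32.85 z [ 0.013 -0.208 -0.978]
[-0.1, 0.42, 0.55] [ 4.03  5.54 -1.72]
[0.16, 0.42, 0.5] [ 3.82  9.86 -0.84]
[0.42, 0.2, 0.45] [ 0.04 13.85  0.79]
[[-0.088  0.996  0.013]
 [ 0.974  0.089 -0.208]
 [-0.209 -0.005 -0.978]]
```

Request:
step_arm([
  [[0.6,0.6,-0.2],0],
  [[1.2,1.2,-0.4],0],
  [[1.8,1.9,-0.6],0],
  [[2.4,2.6,-0.8],0],
  [[3,3.3,-1],0],
  [[3.5,4.1,-1.2],0],
  [[3.9,4.9,-1.4],0],
  [[4.0,5.8,-1.4],0],
  [[4.0,6.7,-1.2],0],
  [[3.9,7.6,-1.1],0],
])

```text
time: 34.1
tool_pos: [0.0255, 0.4155, 0.5139]
tool_rot: [-3.137, 0.211, 1.661]
contact_force: [0.6, 0.5, 0.4]
opening: 0.0916
grip_force: 0.0
```

```bash
python3 st.py
python3 - <<'E'
from h import *
from cell import robot
o=robot.observe()
for w in([.16,.42,.5],[.42,.25,.45],[.533,.1,.345]): print(w,delta(o,w).round(2))
E
```

```text
[ 1.366  0.201  1.012 -0.067  2.131  1.247] [0.025 0.416 0.514] [0.6 0.5 0.4] 34.1 z [ 0.014 -0.209 -0.978]
[0.16, 0.42, 0.5] [-0.08  2.24  0.24]
[0.42, 0.25, 0.45] [-3.04  6.31  1.71]
[0.533, 0.1, 0.345] [-5.27  7.97  3.97]
```

Request:
step_arm([
  [[0,0.9,0.1],0],
  [[-0.2,1.8,0.2],0],
  [[-0.6,2.7,0.4],0],
  [[-1.2,3.5,0.7],0],
  [[-1.7,4.3,1],0],
  [[-2.3,5.1,1.3],0],
  [[-2.9,5.9,1.6],0],
  [[-3.6,6.6,2],0],
  [[-4.3,7.3,2.5],0],
  [[-5.0,7.9,3],0],
])

```text
time: 35.35
tool_pos: [0.5211, 0.131, 0.4004]
tool_rot: [-3.137, 0.211, 1.661]
contact_force: [0.1, 0.7, 0.5]
opening: 0.0917
grip_force: 0.0
```

```bash
python3 st.py
python3 - <<'E'
from h import *
from cell import robot
robot.read_camera("side")
o=robot.observe();c=robot.read_camera("wrist");np.savez("w2.npz",**c);print(o["tool_pos"],o["tool_rot"])
import pickle;pickle.dump(o,open("w2.pkl","wb"))
d=robot.read_camera("side");np.savez("side4.npz",**d)
cv2.imwrite("pics/w2.png",np.hstack([cv2.resize(c["pixels"][:,:,::-1],(480,360),interpolation=2),cv2.resize(d["pixels"][130:280,130:270,::-1],(320,343),interpolation=2)[:,:,:] if 0 else cv2.resize(d["pixels"][130:280,130:270,::-1],(320,360))]))
for X in([.534,.08,.2435],lift([0,.22,.2435]),[.5413,.0253,.2435],[.5269,.1342,.2435]): print(fish(o,c,X)*.9375)
E
```

```text
[ 0.22   0.331  1.136 -0.211  1.704  0.106] [0.521 0.131 0.4  ] [0.1 0.7 0.5] 35.35 z [ 0.014 -0.209 -0.978]
[0.52420403 0.12546876 0.3965976 ] [-3.1328065   0.21593929  1.65687771]
[248.35566507 182.40542028]
[254.55331866 180.65609439]
[250.15166456 223.23160613]
[246.29724794 135.04272949]
```

View pics/w2.png

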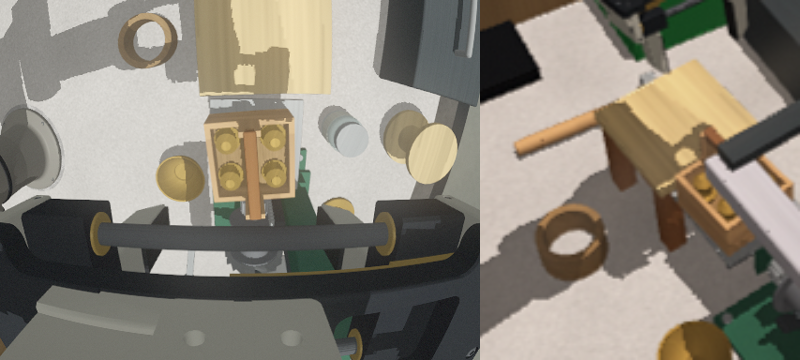

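The wrist picture shows the crate's carrying bar running from (250,130) to (257,219), and tape, bowl and jar standing in place. In the side crop the tape is unchanged too. I'll cast those bar pixels onto the bar's top plane.

Run:
```python
from h import *
import pickle
from cell import robot
o=pickle.load(open("w2.pkl","rb"));c=load("w2")
def P(p,z):
    a,d=fray(o,c,np.array(p)/.9375);return a+d*(z-a[2])/d[2]
A,B=P((250.5,130),.2435),P((257,219),.2435);print(A,B,(A+B)/2,np.rad2deg(np.arctan2(-(A-B)[0],(A-B)[1])))
# crate rim corners z=.1395+.055
C=[P(p,.1945) for p in((206,124),(296,115),(213,203),(297,193))];print(np.round(C,3),np.mean(C,0))
# stand edge nearest (z .142), deck edge
print(P((200,93),.142),P((331,94),.142),P((211,97),.1395),P((303,101),.1395))
# bar mask refinement
hsv=cv2.cvtColor(c["pixels"],cv2.COLOR_RGB2HSV)
n=robot.observe();print(n["tool_pos"],n["tool_rot"])
```

```text
[0.53070891 0.13998539 0.2435    ] [0.54884808 0.03216235 0.2435    ] [0.53977849 0.08607387 0.2435    ] 9.549502125082189
[[0.479 0.129 0.194]
 [0.585 0.15  0.194]
 [0.492 0.02  0.194]
 [0.604 0.045 0.194]] [0.53983923 0.0861732  0.1945    ]
[0.46213666 0.15856713 0.142     ] [0.64158297 0.17555832 0.142     ] [0.47722727 0.15342825 0.1395    ] [0.60375541 0.15981573 0.1395    ]
[0.52074921 0.13026036 0.39903202] [-3.13279827  0.21213534  1.65733141]
```

Run:
```python
from h import *
from cell import robot
o=robot.observe();M=R.from_euler('xyz',o["tool_rot"]).as_matrix();z=M[:,2]
g=np.array([.540,.086,.2365])
for b in(.06,0): print(delta(o,g+z*(.002-b)).round(3))
```

```text
[-0.175  0.281  1.84 ]
[-0.175  0.281  2.84 ]
```

Request:
step_arm([
  [[-0.1,0.15,0.6],-0.04],
  [[-0.17,0.28,1.2],-0.075],
  [[-0.17,0.28,1.8],-0.075],
  [[-0.17,0.28,2.2],-0.075],
  [[-0.17,0.28,2.5],-0.075],
  [[-0.17,0.28,2.7],-0.075],
  [[-0.17,0.28,2.84],-0.075],
  [[-0.17,0.28,2.84],-0.075],
])

```text
time: 36.5
tool_pos: [0.54, 0.0897, 0.2358]
tool_rot: [-3.12, 0.209, 1.739]
contact_force: [-0.3, 0.3, 0.2]
opening: 0.0918
grip_force: 0.0
```

Request:
step_arm([
  [[0,0,0],0],
  [[0,0,0],0],
  [[0,0,0],0],
  [[0,0,0],0],
  [[0,0,0],0],
  [[0,0,0],0],
  [[0,0,0],0],
  [[0,0,0],0],
], hand=255, squeeze=25)

```text
time: 37.5
tool_pos: [0.5397, 0.0894, 0.2357]
tool_rot: [-3.119, 0.21, 1.738]
contact_force: [-3.8, -0.1, 2.3]
opening: 0.0163
grip_force: 1.8
```

```bash
python3 st.py
python3 - <<'E'
from h import *
from cell import robot
o=robot.observe();M=R.from_euler('xyz',o["tool_rot"]).as_matrix();print(M.round(3),o["opening"],o["grip_force"])
print("up6",delta(o,o["tool_pos"]+[0,0,.06]),"lift+y",delta(o,o["tool_pos"]+.06*R.from_euler('z',LY).as_matrix()[:,1]))
E
```

```text
[ 0.139  0.413  1.458 -0.218  1.295  0.036] [0.54  0.089 0.236] [-3.8 -0.1  2.3] 37.5 z [ 0.012 -0.209 -0.978]
[[-0.163  0.987  0.012]
 [ 0.964  0.162 -0.209]
 [-0.208 -0.022 -0.978]] 0.016332070178188097 1.776113323867321
up6 [-0.20798766 -0.02221463 -0.97787916] lift+y [ 0.97630667  0.05632414 -0.20893273]
```

Request:
step_arm([
  [[0,0,0],0],
  [[0,0,0],0],
  [[-0.01,0,-0.05],0],
  [[-0.02,0,-0.09],0],
  [[-0.03,0,-0.13],0],
  [[-0.03,0,-0.13],0],
])

```text
time: 38.25
tool_pos: [0.5405, 0.0894, 0.2438]
tool_rot: [-3.121, 0.209, 1.738]
contact_force: [-0.3, 0.3, -3.5]
opening: 0.0137
grip_force: 25.0
```

```bash
python3 st.py; python3 track.py 1; python3 -c "
from cell import robot
o=robot.observe();print(o['opening'],o['grip_force'],o['torque'],o['tool_rot'])"
```

```text
[ 0.139  0.407  1.444 -0.217  1.312  0.032] [0.541 0.089 0.244] [-0.3  0.3 -3.5] 38.25 z [ 0.014 -0.208 -0.978]
[38.25  55.7    0.109  0.522]
0.013869381696492733 24.999503195285797 [0.14586057 0.04307859 0.0223829 ] [-3.12022222  0.20931911  1.73826881]
```

Request:
step_arm([
  [[0.15,0.03,-0.03],0],
  [[0.45,0.08,-0.1],0],
  [[0.8,0.13,-0.17],0],
  [[1.15,0.19,-0.25],0],
  [[1.5,0.25,-0.33],0],
  [[1.85,0.31,-0.4],0],
  [[2.2,0.37,-0.48],0],
  [[2.5,0.42,-0.54],0],
  [[2.67,0.45,-0.58],0],
  [[2.72,0.46,-0.59],0],
])

```text
time: 39.55
tool_pos: [0.5405, 0.2592, 0.2437]
tool_rot: [-3.12, 0.21, 1.739]
contact_force: [0.3, 0.5, -4.2]
opening: 0.0136
grip_force: 25.0
```

```bash
python3 st.py
python3 - <<'E'
from h import *
from cell import robot
o=robot.observe();print(o["opening"],o["grip_force"])
e=robot.read_camera("scene");d=robot.read_camera("side")
cv2.imwrite("pics/s5.png",np.hstack([cv2.resize(e["pixels"][130:240,230:340,::-1],(400,400),interpolation=2),cv2.resize(d["pixels"][120:270,140:290,::-1],(400,400),interpolation=2)]))
E
```

```text
[ 0.418  0.535  1.234 -0.199  1.449  0.284] [0.54  0.259 0.244] [ 0.3  0.5 -4.2] 39.55 z [ 0.013 -0.209 -0.978]
0.013575601309617403 24.999507665634155
```

View pics/s5.png

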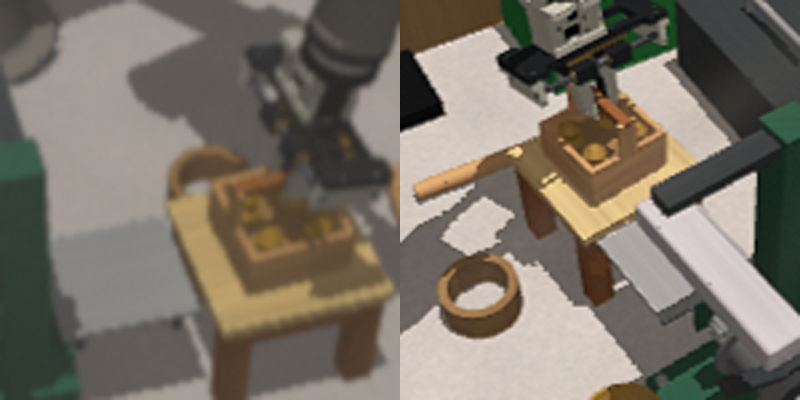

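Both views show the crate over the stand with margin on every side, and the empty deck level beside it. I'll lower it onto the stand and let go.

Request:
step_arm([
  [[0.01,0,0.03],0],
  [[0.01,0,0.05],0],
  [[0.02,0,0.07],0],
  [[0.02,0,0.085],0],
  [[0.02,0,0.085],0],
])

```text
time: 40.28
tool_pos: [0.5401, 0.2582, 0.2415]
tool_rot: [-3.122, 0.21, 1.737]
contact_force: [-7.9, -1.2, 12.3]
opening: 0.0137
grip_force: 25.0
```

Request:
step_arm([
  [[0,0,0.015],0],
  [[0.01,0,0.03],0],
  [[0.01,0,0.03],0],
])

```text
time: 40.65
tool_pos: [0.5395, 0.2582, 0.2411]
tool_rot: [-3.122, 0.21, 1.737]
contact_force: [-11.6, -2.6, 20.1]
opening: 0.0142
grip_force: 25.0
```

Request:
step_arm([
  [[0,0,-0.02],0],
  [[0,0,-0.04],0],
  [[0,0,-0.04],0],
  [[0,0,-0.04],0],
  [[0,0,-0.04],0],
  [[0,0,-0.04],0],
  [[0,0,-0.3],0],
  [[0,0,-0.9],0],
  [[0,0,-1.6],0],
  [[0,0,-2.4],0],
], hand=0)

```text
time: 41.9
tool_pos: [0.538, 0.2892, 0.3798]
tool_rot: [-3.121, 0.209, 1.738]
contact_force: [0.9, -0.2, 0.1]
opening: 0.0918
grip_force: 0.0
```

Request:
step_arm([
  [[0,0,-0.7],0],
  [[0,0,-1.4],0],
  [[0,0,-1.4],0],
])

```text
time: 42.28
tool_pos: [0.5371, 0.3073, 0.4642]
tool_rot: [-3.129, 0.207, 1.737]
contact_force: [0.3, -0.2, -1.2]
opening: 0.0918
grip_force: 0.0
```

```bash
python3 st.py
python3 - <<'E'
from h import *
from cell import robot
o=robot.observe();c=robot.read_camera("wrist");d=robot.read_camera("side")
cv2.imwrite("pics/s6.png",np.hstack([cv2.resize(c["pixels"][:,:,::-1],(440,400),interpolation=2),cv2.resize(d["pixels"][120:300,140:300,::-1],(356,400),interpolation=2)]))
def P(p,z):
    a,v=fray(o,c,np.array(p));return a+v*(z-a[2])/v[2]
np.savez("w3.npz",**c)
E
```

```text
[ 0.489  0.577  0.576 -0.217  2.058  0.228] [0.537 0.307 0.464] [ 0.3 -0.2 -1.2] 42.275 z [ 0.021 -0.204 -0.979]
```

View pics/s6.png

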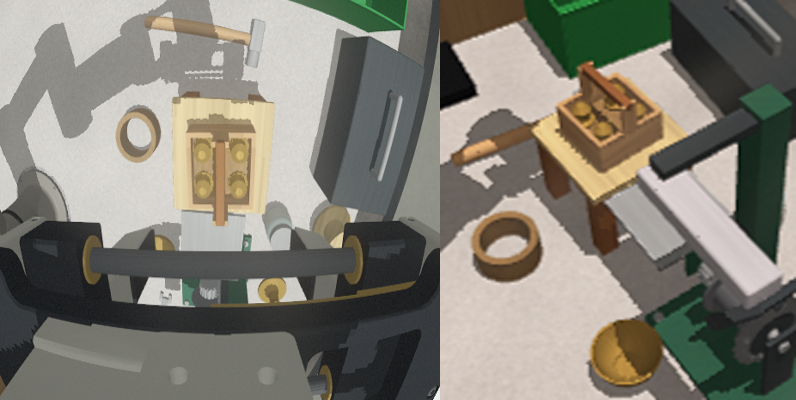

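The crate sits upright and wholly on the stand, with all four walls inside its edges. The robot is clear of everything, and the tape, bowl and hammer are in place. Handing in.

```bash
python3 -c "
from cell import robot
print(robot.hand_in())"
```

```text
the job is handed in; nothing more can be done
None
```

The job is handed in at 42 s with the crate upright on the stand and the pawl back in the teeth 60 mm down (deck about 3 to 6 mm below the stand top), but it may be judged a fail: while I was tilting the tool back, one move drove joint 3 to 2.7025 rad (limit 2.7), with about 137 N at the wrist (limit 120 N).

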